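Find the full tin of washers by its weight

TASK

Three look-alike closed tins of washers stand in the bench rack and only one of them is full: heft them one after another from left to right, lifting each clear of the rack for about a second to feel its weight, and set it back down in its own well before you take the next. Then hold up the heaviest, upright and with its bottom at least 12 cm above the bench, with the other two back in their wells, and finish while still holding it. Don't tip a tin over or let go of one in the air, and leave the awl, screwdriver and pencil alone.

Things in the scene. Friction and masses are not known exactly. Their poses are not given: they have to be found in the camera images.
- rack: oak bench rack, fixed: block 104 mm (x) x 348 mm (y) x 28 mm high (dark end strips 34 mm high) with three round blind wells in a row along its y, 100 mm apart, for the tins. Wells 62 mm wide, 20 mm deep, rims chamfered 3 mm. Origin: centre of the underside; x away from the robot, y along the row to the left well. Place and yaw (to 0.35 rad) vary.
- tin_left_centre (a point): the left tin (largest y): closed round tin, 56 mm across, 90 mm high, green with a fixed bright lid over its top 30 mm; grip it round the lid, fingers in front and behind. Point at its centre, 45 mm above its bottom, 53 mm above the bench when seated; z up its axis. Washers inside have a few mm of play. The full tin weighs 0.64-0.76 kg, the two others under 0.34 kg.
- tin_middle_centre (a point): the middle tin (between the others): closed round tin, 56 mm across, 90 mm high, green with a fixed bright lid over its top 30 mm; grip it round the lid, fingers in front and behind. Point at its centre, 45 mm above its bottom, 53 mm above the bench when seated; z up its axis. Washers inside have a few mm of play. The full tin weighs 0.64-0.76 kg, the two others under 0.34 kg.
- tin_right_centre (a point): the right tin (smallest y): closed round tin, 56 mm across, 90 mm high, green with a fixed bright lid over its top 30 mm; grip it round the lid, fingers in front and behind. Point at its centre, 45 mm above its bottom, 53 mm above the bench when seated; z up its axis. Washers inside have a few mm of play. The full tin weighs 0.64-0.76 kg, the two others under 0.34 kg.
- tin_left_base (a point): centre of the left tin's bottom, on its axis
- well_left (a point): centre of the floor of the rack's left well, 8 mm above the bench; the tin's bottom centre lies here when seated (side play 3 mm all round)
- tin_middle_base (a point): centre of the middle tin's bottom, on its axis
- well_middle (a point): centre of the floor of the rack's middle well, 8 mm above the bench; the tin's bottom centre lies here when seated (side play 3 mm all round)
- tin_right_base (a point): centre of the right tin's bottom, on its axis
- well_right (a point): centre of the floor of the rack's right well, 8 mm above the bench; the tin's bottom centre lies here when seated (side play 3 mm all round)
- awl: bystander: scratch awl with a dark brown wooden handle and a short steel spike, box 88 x 139 x 31 mm, lying behind the rack on the left; origin at the centre of its underside
- screwdriver: bystander: small screwdriver with a red-brown handle, box 108 x 186 x 26 mm, lying behind the rack on the right; origin at the centre of its underside
- pencil: bystander: yellow carpenter's pencil, about 170 mm long, 7 mm thick, lying behind the rack; origin at the centre of its underside
Not all that is in view belongs to the job. Leave any purple or red look-alike of the part that bears tin_left_centre alone.

How it is judged:
On the way, in this order (a step that is already met when the one before it is completed fails the run):
1. the left tin is lifted clear of the rack in the fingers (raised at least 25 mm from its seat) for 0.4 s (height (world z) of tin_left_centre above 0.078 m and contact force between tin_left and the fingers above 1 N and contact force between tin_left and rack below 0.05 N), for 0.4 s.
2. the left tin stands released in its own well, and the middle tin is lifted clear of the rack for 0.4 s (height (world z) of tin_middle_centre above 0.078 m and contact force between tin_middle and the fingers above 1 N and contact force between tin_middle and rack below 0.05 N and distance between tin_left_base and well_left below 0.006 m and angle between tin_left_centre's own z axis and vertical below 0.1 rad and contact force between tin_left and the fingers below 0.05 N), for 0.4 s.
3. the left and middle tins stand released in their own wells, and the right tin is lifted clear of the rack for 0.4 s (height (world z) of tin_right_centre above 0.078 m and contact force between tin_right and the fingers above 1 N and contact force between tin_right and rack below 0.05 N and distance between tin_left_base and well_left below 0.006 m and angle between each of tin_left_centre, tin_middle_centre's own z axis and vertical below 0.1 rad and contact force between each of tin_left, tin_middle and the fingers below 0.05 N and distance between tin_middle_base and well_middle below 0.006 m), for 0.4 s.
At the end, for the whole second after the job is handed in: One tin is held still in the fingers, tilt under 0.35 rad, bottom over 120 mm above the bench, clear of the rack; each other tin stands released, upright in its own well (bottom centre within 6 mm of the floor centre), pressing on the rack with under 4.8 N, so the full tin is the one held (((height (world z) of tin_left_centre above 0.165 m and contact force between tin_left and the fingers above 1 N and contact force between tin_left and rack below 0.05 N and angle between tin_left_centre's own z axis and vertical below 0.35 rad and linear speed of tin_left below 0.03 m/s) or (height (world z) of tin_middle_centre above 0.165 m and contact force between tin_middle and the fingers above 1 N and contact force between tin_middle and rack below 0.05 N and angle between tin_middle_centre's own z axis and vertical below 0.35 rad and linear speed of tin_middle below 0.03 m/s) or (height (world z) of tin_right_centre above 0.165 m and contact force between tin_right and the fingers above 1 N and contact force between tin_right and rack below 0.05 N and angle between tin_right_centre's own z axis and vertical below 0.35 rad and linear speed of tin_right below 0.03 m/s)) and ((height (world z) of tin_left_centre above 0.165 m and contact force between tin_left and the fingers above 1 N and contact force between tin_left and rack below 0.05 N and angle between tin_left_centre's own z axis and vertical below 0.35 rad and linear speed of tin_left below 0.03 m/s) or (distance between tin_left_base and well_left below 0.006 m and angle between tin_left_centre's own z axis and vertical below 0.1 rad and contact force between tin_left and the fingers below 0.05 N and contact force between tin_left and rack below 4.8 N and linear speed of tin_left below 0.02 m/s)) and ((height (world z) of tin_middle_centre above 0.165 m and contact force between tin_middle and the fingers above 1 N and contact force between tin_middle and rack below 0.05 N and angle between tin_middle_centre's own z axis and vertical below 0.35 rad and linear speed of tin_middle below 0.03 m/s) or (distance between tin_middle_base and well_middle below 0.006 m and angle between tin_middle_centre's own z axis and vertical below 0.1 rad and contact force between tin_middle and the fingers below 0.05 N and contact force between tin_middle and rack below 4.8 N and linear speed of tin_middle below 0.02 m/s)) and ((height (world z) of tin_right_centre above 0.165 m and contact force between tin_right and the fingers above 1 N and contact force between tin_right and rack below 0.05 N and angle between tin_right_centre's own z axis and vertical below 0.35 rad and linear speed of tin_right below 0.03 m/s) or (distance between tin_right_base and well_right below 0.006 m and angle between tin_right_centre's own z axis and vertical below 0.1 rad and contact force between tin_right and the fingers below 0.05 N and contact force between tin_right and rack below 4.8 N and linear speed of tin_right below 0.02 m/s))); the arm keeps its last pose, push and grip.
It fails at once if a tin is tipped by more than 0.7 rad (angle between any of tin_left_centre, tin_middle_centre, tin_right_centre's own z axis and vertical above 0.7 rad).
It fails at once if a tin is let go more than 30 mm above its seat ((height (world z) of tin_left_centre above 0.083 m and contact force between tin_left and the fingers below 0.01 N) or (height (world z) of tin_middle_centre above 0.083 m and contact force between tin_middle and the fingers below 0.01 N) or (height (world z) of tin_right_centre above 0.083 m and contact force between tin_right and the fingers below 0.01 N)).
It fails at once if the awl, screwdriver or pencil is moved by more than 30 mm (distance of any of awl, screwdriver, pencil from where it was at the start of the episode above 0.03 m).
It also fails if it takes over 72 s, if anything falls off the work surface, if the arm or the gripper's body presses on something with over 40 N, if the wrist force passes 120 N, or if a joint passes its speed limit or range.

ROBOT

A 6-joint arm with a two-finger parallel gripper is mounted at the origin on a cart in front of the work surface, level with it; the furniture and walls round the work are solid. World frame = base frame: x ahead of the robot, y to its left, z up, the work surface at z = 0. Lengths are in m, angles in rad, forces in N, time in s.
With the tool pointing down it reaches from about 0.25 to 0.775 m from the base axis. Payload 8.9 kg.
Tool frame: the origin (TCP) lies midway between the tips of the shut fingers; the grasp point (between the pads) lies 19 mm behind it; z points along the fingers, y is the direction in which the jaws open and shut (so a half turn about z gives the same grasp; the last joint's range is limited). The gripper opens to 85 mm and grips with 20 to 120 N. Pads are 22 mm wide; open, the fingers measure 114 mm over their backs; the gripper's body (76 mm by 85 mm) begins 54 mm behind the grasp point. The pads swing forward as they close: fully open they stand 13 mm farther back than shut.
Start: joints at [-1.434, 0.291, -0.153, 1.127, 0, 1.431], TCP at [0.143, -0.505, 0.231] pointing down, gripper open.
Joint ranges: [-2.52, 2.52], [-0.91, 1.74], [-1.3, 1.37], [-1.96, 2.02], [-1.52, 1.47], [-3.14, 3.14]. Speed limits (rad/s): [2.22, 2.22, 2.79, 3.14, 3.14, 3.14].

INTERFACE

Orientations are given as a unit quaternion [x, y, z, w].
In Python, from station import status, vision, env gives the robot as it stands.
- The arm moves only by the shell command python3 -m inch 'ROWS' [OPENING] [FORCE]. ROWS is text: rows parted by semicolons, each of 4 numbers parted by spaces: the shift along the tool's x, y, z in m, then the turn about the tool's z in degrees. In form: x y z roll; .... A call has 1 to 5 rows; each row shifts and turns the commanded pose from where the row before left it, along the tool's axes as they then stand; what a row does not reach is not made up. A row lasts 1/12 s, in which the tool goes at most 41.7 mm and 7.16 degrees, less where a joint would pass 70% of its speed; a pose out of reach is approached as far as the arm can. A call is refused whole if a number of a shift passes 0.0417 or a number of a turn 7.16, either way. A call with a gripper value outside its range is refused whole. OPENING is the finger opening in m, from 0 to 0.0854, set as the call begins (- or left out, the last holds). The fingers move at their own pace and stop on an object; FORCE is the grip in N (left out, the last holds). Time passes only in rows, so rows that do not move let the fingers close. It gives the time, the measured TCP pose, the force and the opening at its end, in the units of the state.
- status.observe(): the state, without advancing time (a new reading comes with each control period).
- vision.camera(name): name is "scene" or "top"; returns a dict with "color" (420x560x3 uint8, red, green, blue), "fov_y" (degrees; the focal length in pixels is half the picture's height over the tangent of half this angle, whatever the lens; pixels are square), "cx", "cy" (the principal point, pixels), "R" (3x3) and "t" (3): a world point X has camera coordinates R X + t. Camera axes: x right, y down, z forward; pixel columns grow to the right and rows downward; lengths in m; the calibration is good to about 2 mm. A picture is of the moment at which its call begins. There is no depth.
- env.close_job(): hands the job in, once; it reports no verdict.
The state is a dict: "clock": time; "joint_positions": joint angles; "qvel": joint speeds; "effort": joint torques, N m; "ee_pos": TCP position; "orientation": TCP orientation; "ft_force": force on the tool from outside, world axes, zero at the start; "ft_torque": the same for the moment, N m; "gripper_width": opening from 0.0 (shut) to 1.0 (fully open).
Only numpy, scipy, OpenCV 4.12 (cv2) and the standard library are available. Lean on these libraries where they do the work, as an engineer would, in place of code of your own. Each camera call takes 0.05 s, during which the arm holds its last target. There are 200 camera calls.

## Working session

There is one attempt and no reset: what is moved stays moved. The work goes in short steps, Python scripts to look and compute and a shell command to move; the robot and the scene stay as the last step left them, time stands still between calls to the robot, and variables do not carry over. Pictures are saved under pics/ and viewed, about 8 in all and at most 12, crops included, and the job is handed in when it is done.

```bash
mkdir -p pics; python3 - <<'E'
from station import status, vision
import cv2
s=status.observe(); print(s)
for n in ("scene","top"):
    c=vision.camera(n); cv2.imwrite(f"pics/{n}0.png",c["color"][:,:,::-1]); print(n,c["fov_y"],c["cx"],c["cy"],c["R"],c["t"])
E
```

```text
{'clock': 0.0, 'joint_positions': array([-1.43426320e+00,  2.91282288e-01, -1.54089449e-01,  1.12673801e+00,
        4.91335509e-05,  1.43151251e+00]), 'qvel': array([-0.00014505,  0.00057739, -0.00021937,  0.00135686,  0.00111522,
       -0.00033524]), 'effort': array([ 3.98014290e-04, -5.37142968e+01,  3.31375837e+01,  1.58517680e-02,
       -1.68683537e-04, -3.20234949e-05]), 'ee_pos': array([ 0.14294263, -0.50471531,  0.23074504]), 'orientation': array([ 9.90505477e-01,  1.37471700e-01,  2.54699526e-05, -6.56678010e-04]), 'ft_force': array([-0.07480242, -0.04424997,  0.44715932]), 'ft_torque': array([ 0.00130529, -0.01738435, -0.0189652 ]), 'gripper_width': 0.9946437127919756}
scene 51.07462498493862 276.6065749708969 210.20445564523524 [[-0.64155067 -0.76707861 -0.00177487]
 [-0.48376546  0.40639354 -0.77512274]
 [ 0.59530137 -0.49642189 -0.63180818]] [0.49405506 0.2323477  0.66511996]
top 44.04113953211235 289.97617539712417 201.4856812352613 [[ 2.57778830e-03 -9.99689739e-01 -2.47745896e-02]
 [-9.93016216e-01  3.63168285e-04 -1.17977381e-01]
 [ 1.17949775e-01  2.49056900e-02 -9.92707186e-01]] [0.21180042 0.52843716 0.93884217]
```

View pics/top0.png

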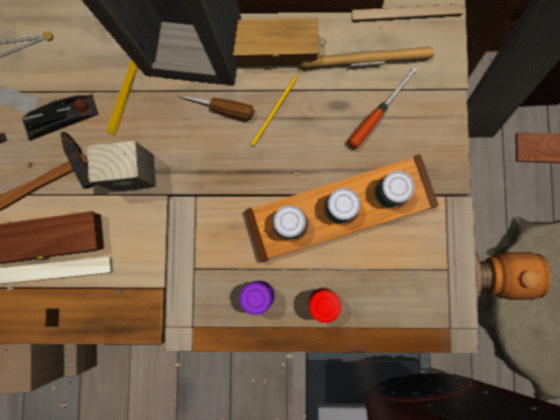

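View pics/scene0.png

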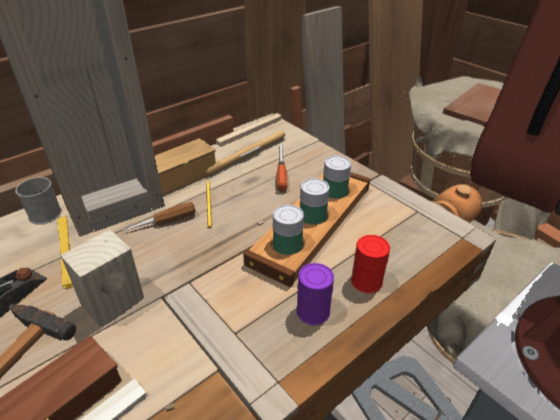

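The top view shows the three silver lids at about (290,221), (343,204) and (397,187). The rack runs down to the left, and the purple and red look-alikes stand in front of it. I'll take an enlarged crop to refine these positions.

```bash
cat > h.py <<'E'
import numpy as np, cv2
from station import status, vision
def ray(c,u,v,z):
    f=c["color"].shape[0]/2/np.tan(np.radians(c["fov_y"]/2))
    R=np.array(c["R"]);t=np.array(c["t"]); C=-R.T@t
    d=R.T@np.array([(u-c["cx"])/f,(v-c["cy"])/f,1]); return C+d*(z-C[2])/d[2]
def proj(c,X):
    f=c["color"].shape[0]/2/np.tan(np.radians(c["fov_y"]/2))
    p=np.array(c["R"])@np.array(X)+np.array(c["t"]); return c["cx"]+f*p[0]/p[2],c["cy"]+f*p[1]/p[2]
E
python3 - <<'E'
from h import *
c=vision.camera("top"); im=c["color"][:,:,::-1].copy()
P=[ray(c,u,v,.098) for u,v in((289.5,221),(343,204.5),(397,187.5))]
print(np.round(P,4)); d=P[0]-P[2]; print(np.linalg.norm(d), np.arctan2(-d[0],d[1]))
cr=im[150:265,235:445]; cr=cv2.resize(cr,None,fx=3.8,fy=3.8,interpolation=cv2.INTER_CUBIC)
# overlay projected circles top (r 28) 
for p in P:
    q=[proj(c,p+[.028*np.cos(a),.028*np.sin(a),0]) for a in np.linspace(0,6.28,60)]
    q=np.array([((u-235+.5)*3.8,(v-150+.5)*3.8) for u,v in q]).astype(int); cv2.polylines(cr,[q],True,(0,255,0),1)
cv2.imwrite("pics/crop1.png",cr)
E
```

```text
[[0.4864 0.2115 0.098 ]
 [0.5153 0.1183 0.098 ]
 [0.5451 0.0239 0.098 ]]
0.1965552336596195 0.3034841342872318
```

View pics/crop1.png

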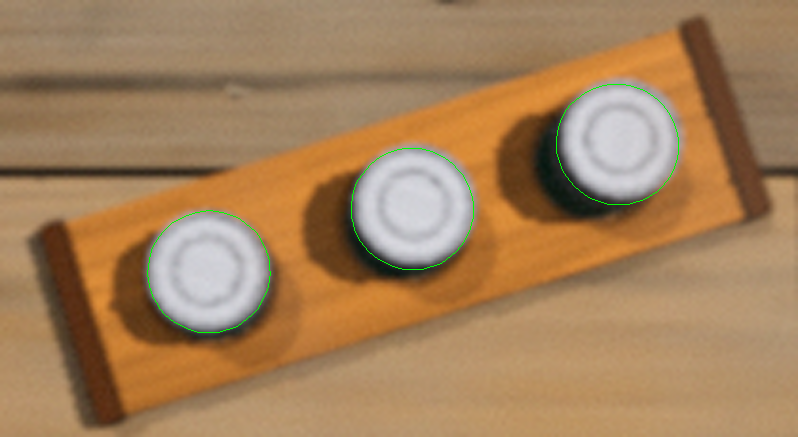

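The lid circles fit. The lids are about (0.486,0.2115), (0.515,0.118) and (0.545,0.024), with yaw about 0.30. I'll roll −91.6° first, then travel to above the left tin.

```bash
python3 -m inch '0 0 0 -7; 0 0 0 -7; 0 0 0 -7; 0 0 0 -7; 0 0 0 -7' 0.0854 60 | tail -3
python3 -m inch '0 0 0 -7; 0 0 0 -7; 0 0 0 -7; 0 0 0 -7; 0 0 0 -7' | tail -1
python3 -m inch '0 0 0 -7; 0 0 0 -7; 0 0 0 -7; 0 0 0 -0.6; 0 0 0 0'
cat >> h.py <<'E'
from scipy.spatial.transform import Rotation as Ro
def to(X,yaw=.303):
    s=status.observe(); R=Ro.from_quat(s["orientation"]).as_matrix()
    a=np.arctan2(R[1,0],R[0,0]); print("t",round(float(s["clock"]),2),"pos",np.round(s["ee_pos"],4),"xang",round(a,4),"roll need deg",round(float(np.degrees(a-(yaw+np.pi/2))),2),
     "shift tool",np.round(R.T@(np.array(X)-s["ee_pos"]),4),"F",np.round(s["ft_force"],2),"w",round(float(s["gripper_width"]),3),"tilt",np.round(R[:,2],4))
E
python3 -c "
from h import *; to([.4864,.2115,.231])"
```

```text
orientation: [0.902, 0.432, 0.0, -0.0]
ft_force: [-0.3, 1.0, 0.2]
gripper_width: 1.002
gripper_width: 1.001
clock: 1.4
ee_pos: [0.1429, -0.505, 0.2311]
orientation: [0.593, 0.805, 0.0, -0.0]
ft_force: [0.5, -0.5, 0.7]
gripper_width: 0.999
t 1.4 pos [ 0.1429 -0.505   0.2311] xang 1.8717 roll need deg -0.12 shift tool [5.825e-01 5.404e-01 4.000e-04] F [ 0.46 -0.49  0.75] w 0.999 tilt [-1.e-04  4.e-04 -1.e+00]
```

```bash
python3 -m inch '0.012 0.011 0 0; 0.024 0.0225 0 0; 0.024 0.0225 0 0; 0.024 0.0225 0 0; 0.024 0.0225 0 0' >/dev/null
python3 -m inch '0.024 0.0225 0 0; 0.024 0.0225 0 0; 0.024 0.0225 0 0; 0.024 0.0225 0 0; 0.024 0.0225 0 0' >/dev/null
python3 -m inch '0.024 0.0225 0 0; 0.024 0.0225 0 0; 0.024 0.0225 0 0; 0.024 0.0225 0 0; 0.024 0.0225 0 0' >/dev/null
python3 -m inch '0.024 0.0225 0 0; 0.024 0.0225 0 0; 0.024 0.0225 0 0; 0.024 0.0225 0 0; 0.024 0.0225 0 0' >/dev/null
python3 -m inch '0.024 0.0225 0 0; 0.024 0.0225 0 0; 0.024 0.0225 0 0; 0.012 0.011 0 0; 0 0 0 0' >/dev/null
python3 -c "
from h import *; to([.4864,.2115,.060])"
```

```text
t 3.48 pos [0.4722 0.179  0.2309] xang 1.8732 roll need deg -0.03 shift tool [0.0267 0.0231 0.1709] F [-0.59 -0.92 -0.17] w 1.005 tilt [ 3.e-04  8.e-04 -1.e+00]
```

```bash
python3 -m inch '0.0134 0.0116 0 0; 0.0133 0.0115 0 0; 0 0 0.02 0; 0 0 0.03 0; 0 0 0.03 0' >/dev/null
python3 -m inch '0 0 0.03 0; 0 0 0.03 0; 0 0 0.02 0; 0 0 0.011 0; 0 0 0 0'
python3 -m inch '0 0 0 0; 0 0 0 0'>/dev/null
python3 - <<'E'
from h import *; to([.4864,.2115,.060])
c=vision.camera("scene"); im=c["color"][:,:,::-1]; cv2.imwrite("pics/s1.png",cv2.resize(im[120:300,220:420],None,fx=3.3,fy=3.3))
E
```

```text
clock: 4.32
ee_pos: [0.4831, 0.2073, 0.0579]
orientation: [0.593, 0.805, -0.002, -0.001]
ft_force: [-0.7, -0.2, 0.3]
gripper_width: 1.0
t 4.48 pos [0.4859 0.2084 0.0613] xang 1.8728 roll need deg -0.06 shift tool [0.0028 0.0014 0.0013] F [-0.28 -0.4  -0.14] w 1.001 tilt [ 1.2e-03  3.0e-04 -1.0e+00]
```

View pics/s1.png

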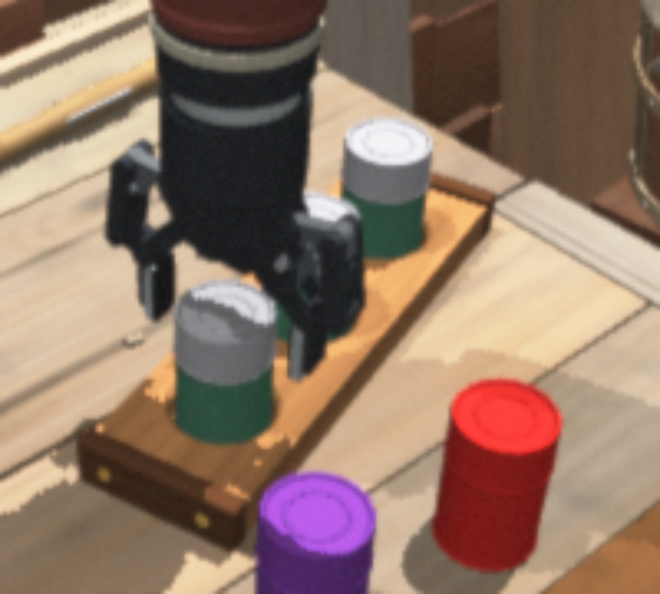

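The fingers straddle the left lid (fingertips at about (150,300) and (305,360), lid at (225,330)). I'll centre and close.

```bash
python3 -m inch '0.0028 0.0014 0.0013 0; 0 0 0 0' >/dev/null
python3 -m inch '0 0 0 0; 0 0 0 0; 0 0 0 0; 0 0 0 0; 0 0 0 0' 0.03 50 >/dev/null
python3 -m inch '0 0 0 0; 0 0 0 0; 0 0 0 0; 0 0 0 0; 0 0 0 0' 
python3 -c "
from h import *; to([.4864,.2115,.060])"
```

```text
clock: 5.53
ee_pos: [0.4862, 0.2118, 0.0594]
orientation: [0.592, 0.806, 0.0, 0.0]
ft_force: [0.9, 0.9, 5.5]
gripper_width: 0.639
t 5.53 pos [0.4862 0.2118 0.0594] xang 1.8745 roll need deg 0.04 shift tool [-0.0004  0.0001 -0.0006] F [0.86 0.92 5.52] w 0.639 tilt [ 8.e-04  4.e-04 -1.e+00]
```

```bash
python3 -m inch '0 0 -0.004 0; 0 0 -0.008 0; 0 0 -0.012 0; 0 0 -0.012 0; 0 0 -0.012 0' >/dev/null
python3 -m inch '0 0 -0.008 0; 0 0 -0.004 0; 0 0 0 0; 0 0 0 0; 0 0 0 0' | grep force
python3 -m inch '0 0 0 0; 0 0 0 0; 0 0 0 0' | grep force
python3 -m inch '0 0 0 0; 0 0 0 0; 0 0 0 0' | grep force
python3 -m inch '0 0 0 0; 0 0 0 0' | grep force
python3 -m inch '0 0 0 0; 0 0 0 0'
python3 - <<'E'
from h import *; to([.4864,.2115,.12])
c=vision.camera("scene"); im=c["color"][:,:,::-1]; cv2.imwrite("pics/s2.png",cv2.resize(im[120:300,220:420],None,fx=3.3,fy=3.3))
E
```

```text
ft_force: [-1.1, -0.0, -1.5]
ft_force: [0.6, -0.0, -1.8]
ft_force: [1.0, 0.4, -1.6]
ft_force: [-0.5, -0.1, -1.3]
clock: 7.2
ee_pos: [0.4858, 0.2117, 0.119]
orientation: [0.592, 0.806, 0.0, 0.0]
ft_force: [-0.5, -0.1, -1.3]
gripper_width: 0.633
t 7.2 pos [0.4858 0.2117 0.119 ] xang 1.8745 roll need deg 0.04 shift tool [-0.0003  0.0005 -0.001 ] F [-0.53 -0.13 -1.32] w 0.633 tilt [ 0.  0. -1.]
```

View pics/s2.png

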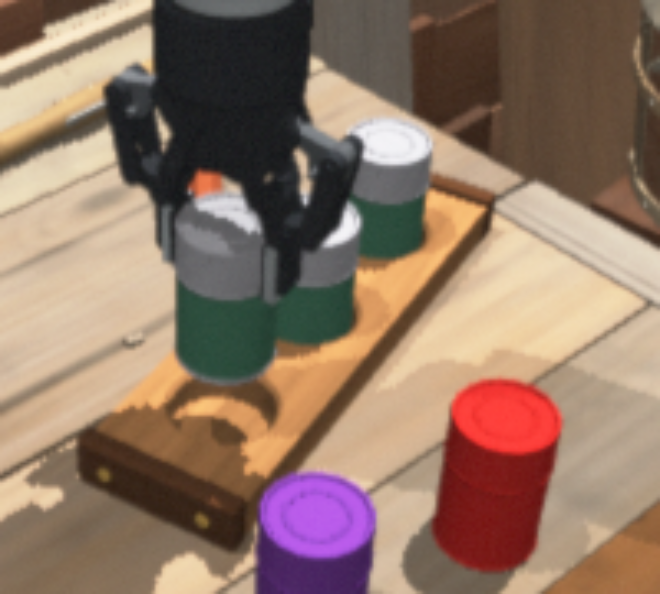

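The left tin is held upright and clear above its well (bottom at about (225,375), well at (222,410)). The force is about −1.5 N, so it is light. I'll lower it back.

```bash
python3 -m inch '0 0 0.004 0; 0 0 0.009 0; 0 0 0.011 0; 0 0 0.008 0; 0 0 0.006 0' >/dev/null
python3 -m inch '0 0 0.004 0; 0 0 0.004 0; 0 0 0.004 0; 0 0 0.003 0; 0 0 0.003 0' | grep force
python3 -m inch '0 0 0.003 0; 0 0 0.001 0; 0 0 0 0; 0 0 0 0; 0 0 0 0'
python3 -c "
from h import *; to([.4864,.2115,.0594])"
```

```text
ft_force: [-0.4, -0.0, -0.9]
clock: 8.5
ee_pos: [0.4859, 0.2117, 0.0594]
orientation: [0.592, 0.806, 0.0, 0.0]
ft_force: [-1.1, -1.8, 5.5]
gripper_width: 0.636
t 8.5 pos [0.4859 0.2117 0.0594] xang 1.8745 roll need deg 0.04 shift tool [-0.0003  0.0004 -0.    ] F [-1.14 -1.84  5.54] w 0.636 tilt [ 5.e-04  1.e-04 -1.e+00]
```

```bash
python3 -m inch '0 0 0 0; 0 0 0 0; 0 0 0 0; 0 0 0 0; 0 0 0 0' 0.0854 50 >/dev/null
python3 -m inch '0 0 0 0; 0 0 0 0' | grep -E "force|width"
python3 -m inch '0 0 -0.006 0; 0 0 -0.016 0; 0 0 -0.02 0; 0 0 -0.02 0; 0 0 -0.008 0' >/dev/null
python3 -m inch '-0.01 0 0 0; -0.022 0 0 0; -0.032 0 0 0; -0.022 0 0 0; -0.012 0 0 0' >/dev/null
python3 -m inch '0 0 0 0; 0 0 0 0; 0 0 0 0'>/dev/null
python3 - <<'E'
from h import *; to([.5155,.1179,.060])
c=vision.camera("scene"); im=c["color"][:,:,::-1]; cv2.imwrite("pics/s3.png",cv2.resize(im[120:300,220:420],None,fx=3.3,fy=3.3))
E
```

```text
ft_force: [0.2, 1.3, -0.1]
gripper_width: 1.003
t 10.17 pos [0.5146 0.1186 0.1285] xang 1.8746 roll need deg 0.05 shift tool [-0.001   0.0007  0.0685] F [-1.1   0.03 -0.49] w 0.997 tilt [-9.e-04  3.e-04 -1.e+00]
```

View pics/s3.png

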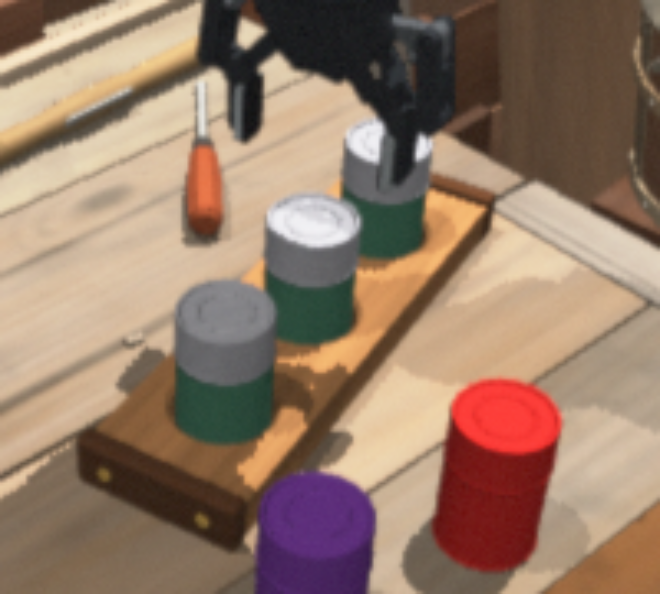

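The left tin is back in its well, with its lid at (225,310) and its bottom at (225,435), the same as before. Next is the middle tin.

```bash
python3 -m inch '-0.001 0.0007 0.008 0; 0 0 0.018 0; 0 0 0.02 0; 0 0 0.016 0; 0 0 0.0068 0' >/dev/null
python3 -m inch '0 0 0 0; 0 0 0 0; 0 0 0 0' | grep -E "force|pos"
python3 -m inch '0 0 0 0; 0 0 0 0; 0 0 0 0; 0 0 0 0; 0 0 0 0' 0.03 50 >/dev/null
python3 -m inch '0 0 0 0; 0 0 0 0; 0 0 0 0; 0 0 0 0; 0 0 0 0' 
python3 -c "
from h import *; to([.5155,.1179,.060])"
```

```text
ee_pos: [0.5166, 0.1177, 0.061]
ft_force: [0.7, 0.1, -1.2]
clock: 11.72
ee_pos: [0.5167, 0.1175, 0.0611]
orientation: [0.592, 0.806, 0.001, 0.001]
ft_force: [-0.5, 0.8, 5.7]
gripper_width: 0.631
t 11.72 pos [0.5167 0.1175 0.0611] xang 1.8744 roll need deg 0.03 shift tool [ 0.0008 -0.0011  0.0011] F [-0.53  0.81  5.74] w 0.631 tilt [ 1.6e-03  3.0e-04 -1.0e+00]
```

```bash
python3 -m inch '0 0 -0.004 0; 0 0 -0.008 0; 0 0 -0.012 0; 0 0 -0.012 0; 0 0 -0.012 0' >/dev/null
python3 -m inch '0 0 -0.008 0; 0 0 -0.004 0; 0 0 0 0; 0 0 0 0; 0 0 0 0' | grep force
python3 -m inch '0 0 0 0; 0 0 0 0; 0 0 0 0' | grep force
python3 -m inch '0 0 0 0; 0 0 0 0; 0 0 0 0' | grep force
python3 -m inch '0 0 0 0; 0 0 0 0' | grep force
python3 -m inch '0 0 0 0; 0 0 0 0'
python3 -c "
from h import *; to([.5155,.1179,.12])"
```

```text
ft_force: [1.5, -1.0, -7.3]
ft_force: [-0.6, -0.3, -6.7]
ft_force: [0.0, -0.8, -6.8]
ft_force: [-0.2, -0.6, -6.9]
clock: 13.38
ee_pos: [0.516, 0.1174, 0.1202]
orientation: [0.592, 0.806, -0.0, -0.0]
ft_force: [-0.2, -0.1, -6.9]
gripper_width: 0.635
t 13.38 pos [0.516  0.1174 0.1202] xang 1.8746 roll need deg 0.04 shift tool [ 0.0006 -0.0004  0.0002] F [-0.15 -0.13 -6.89] w 0.635 tilt [-0.  0. -1.]
```

The middle tin reads 6.9 N, so it is the full one. I still have to put it back and heft the right tin.

```bash
python3 -m inch '0 0 0.004 0; 0 0 0.009 0; 0 0 0.011 0; 0 0 0.008 0; 0 0 0.006 0' >/dev/null
python3 -m inch '0 0 0.004 0; 0 0 0.004 0; 0 0 0.004 0; 0 0 0.003 0; 0 0 0.003 0' | grep force
python3 -m inch '0 0 0.003 0; 0 0 0.001 0; 0 0 0 0; 0 0 0 0; 0 0 0 0'
python3 -c "
from h import *; to([.516,.1174,.0611])"
```

```text
ft_force: [0.5, 0.1, -6.9]
clock: 14.63
ee_pos: [0.5163, 0.1174, 0.0611]
orientation: [0.592, 0.806, 0.0, 0.0]
ft_force: [-2.4, -0.3, 5.5]
gripper_width: 0.636
t 14.63 pos [0.5163 0.1174 0.0611] xang 1.8746 roll need deg 0.04 shift tool [ 0.0001 -0.0003 -0.    ] F [-2.45 -0.29  5.53] w 0.636 tilt [ 9.e-04 -1.e-04 -1.e+00]
```

```bash
python3 -m inch '0 0 0 0; 0 0 0 0; 0 0 0 0; 0 0 0 0; 0 0 0 0' 0.0854 50 >/dev/null
python3 -m inch '0 0 0 0; 0 0 0 0' | grep -E "force|width"
python3 -m inch '0 0 -0.006 0; 0 0 -0.016 0; 0 0 -0.02 0; 0 0 -0.02 0; 0 0 -0.008 0' >/dev/null
python3 -m inch '-0.01 0 0 0; -0.022 0 0 0; -0.032 0 0 0; -0.022 0 0 0; -0.012 0 0 0' >/dev/null
python3 -m inch '0 0 0 0; 0 0 0 0; 0 0 0 0'>/dev/null
python3 - <<'E'
from h import *; to([.5455,.0238,.060])
c=vision.camera("scene"); im=c["color"][:,:,::-1]; cv2.imwrite("pics/s4.png",cv2.resize(im[120:300,220:420],None,fx=3.3,fy=3.3))
E
```

```text
ft_force: [-0.5, 0.7, 1.2]
gripper_width: 1.004
t 16.3 pos [0.5447 0.0245 0.1297] xang 1.8747 roll need deg 0.05 shift tool [-0.0009  0.0006  0.0697] F [ 0.71 -0.24  0.  ] w 1.002 tilt [-1.2e-03  5.0e-04 -1.0e+00]
```

View pics/s4.png

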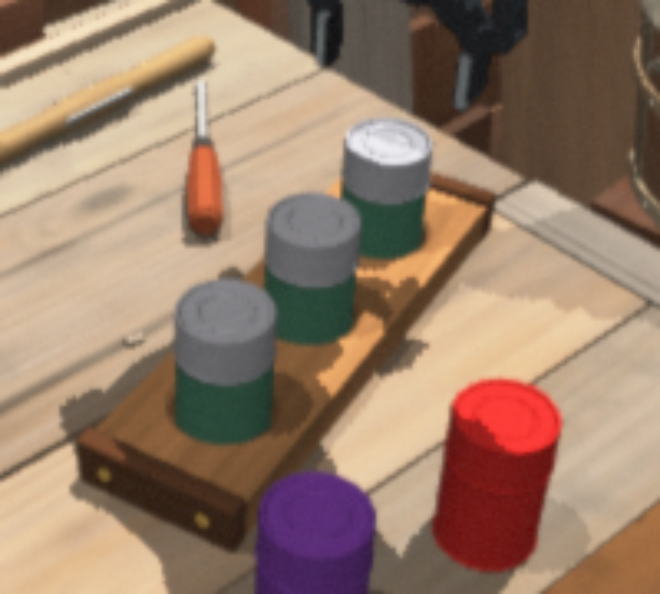

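The left lid at (225,310) and the middle lid at (312,220) are both seated as before. The gripper is above the right tin (lid at (387,140)). Next is the right tin.

```bash
python3 -m inch '-0.001 0.0007 0.008 0; 0 0 0.018 0; 0 0 0.02 0; 0 0 0.016 0; 0 0 0.0068 0' >/dev/null
python3 -m inch '0 0 0 0; 0 0 0 0; 0 0 0 0' | grep -E "force|pos"
python3 -m inch '0 0 0 0; 0 0 0 0; 0 0 0 0; 0 0 0 0; 0 0 0 0' 0.03 50 >/dev/null
python3 -m inch '0 0 0 0; 0 0 0 0; 0 0 0 0; 0 0 0 0; 0 0 0 0' 
python3 -c "
from h import *; to([.5455,.0238,.060])"
```

```text
ee_pos: [0.547, 0.0233, 0.0622]
ft_force: [0.3, 1.0, 0.3]
clock: 17.85
ee_pos: [0.547, 0.0231, 0.0625]
orientation: [0.592, 0.806, 0.0, 0.001]
ft_force: [-1.3, 0.3, 7.7]
gripper_width: 0.644
t 17.85 pos [0.547  0.0231 0.0625] xang 1.8744 roll need deg 0.03 shift tool [ 0.0011 -0.0012  0.0025] F [-1.28  0.26  7.73] w 0.644 tilt [ 1.7e-03 -1.0e-04 -1.0e+00]
```

```bash
python3 -m inch '0 0 -0.004 0; 0 0 -0.008 0; 0 0 -0.012 0; 0 0 -0.012 0; 0 0 -0.012 0' >/dev/null
python3 -m inch '0 0 -0.008 0; 0 0 -0.004 0; 0 0 0 0; 0 0 0 0; 0 0 0 0' | grep force
python3 -m inch '0 0 0 0; 0 0 0 0; 0 0 0 0' | grep force
python3 -m inch '0 0 0 0; 0 0 0 0; 0 0 0 0' | grep force
python3 -m inch '0 0 0 0; 0 0 0 0' | grep force
python3 -m inch '0 0 0 0; 0 0 0 0'
python3 -c "
from h import *; to([.546,.0235,.12])"
```

```text
ft_force: [-0.6, 0.2, -2.8]
ft_force: [0.7, -0.5, -3.4]
ft_force: [-0.9, 1.0, -2.9]
ft_force: [-0.4, 0.0, -2.8]
clock: 19.52
ee_pos: [0.5463, 0.0231, 0.1214]
orientation: [0.592, 0.806, 0.0, 0.0]
ft_force: [0.1, 0.3, -2.3]
gripper_width: 0.643
t 19.52 pos [0.5463 0.0231 0.1214] xang 1.8745 roll need deg 0.04 shift tool [ 0.0004 -0.0002  0.0014] F [ 0.14  0.28 -2.25] w 0.643 tilt [ 0. -0. -1.]
```

The right tin reads about 2.8 N, so it is light. I'll set it back.

```bash
python3 -m inch '0 0 0.004 0; 0 0 0.009 0; 0 0 0.011 0; 0 0 0.008 0; 0 0 0.006 0' >/dev/null
python3 -m inch '0 0 0.004 0; 0 0 0.004 0; 0 0 0.004 0; 0 0 0.003 0; 0 0 0.003 0' | grep force
python3 -m inch '0 0 0.003 0; 0 0 0.001 0; 0 0 0 0; 0 0 0 0; 0 0 0 0'
python3 -c "
from h import *; to([.546,.0235,.0625])"
```

```text
ft_force: [-0.5, 0.4, -3.2]
clock: 20.77
ee_pos: [0.5465, 0.0231, 0.0625]
orientation: [0.592, 0.806, 0.0, 0.0]
ft_force: [-4.3, 0.1, 10.2]
gripper_width: 0.643
t 20.77 pos [0.5465 0.0231 0.0625] xang 1.8746 roll need deg 0.05 shift tool [ 0.0005 -0.0004 -0.    ] F [-4.34  0.1  10.25] w 0.643 tilt [ 9.e-04 -2.e-04 -1.e+00]
```

```bash
python3 -m inch '0 0 0 0; 0 0 0 0; 0 0 0 0; 0 0 0 0; 0 0 0 0' 0.0854 50 >/dev/null
python3 -m inch '0 0 0 0; 0 0 0 0' | grep -E "force|width"
python3 -m inch '0 0 -0.006 0; 0 0 -0.016 0; 0 0 -0.02 0; 0 0 -0.02 0; 0 0 -0.008 0' >/dev/null
python3 -m inch '0.01 0 0 0; 0.022 0 0 0; 0.033 0 0 0; 0.022 0 0 0; 0.012 0 0 0' >/dev/null
python3 -m inch '0 0 0 0; 0 0 0 0; 0 0 0 0'>/dev/null
python3 - <<'E'
from h import *; to([.516,.1175,.061])
c=vision.camera("scene"); im=c["color"][:,:,::-1]; cv2.imwrite("pics/s5.png",cv2.resize(im[120:300,220:420],None,fx=3.3,fy=3.3))
E
```

```text
ft_force: [0.4, -0.7, -0.2]
gripper_width: 0.998
t 22.43 pos [0.5168 0.1171 0.131 ] xang 1.8744 roll need deg 0.03 shift tool [ 0.0007 -0.0007  0.07  ] F [-0.08 -0.03 -0.52] w 1.002 tilt [-2.e-04 -4.e-04 -1.e+00]
```

View pics/s5.png

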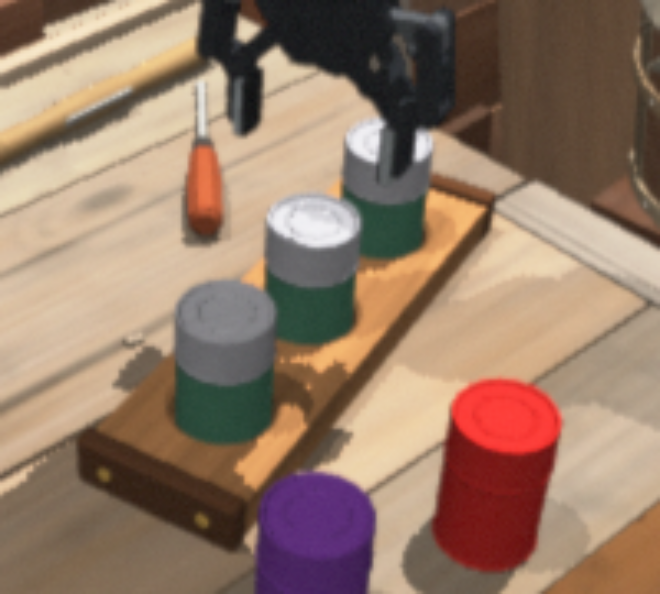

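All three tins are seated in the same places as before: lids at (225,310), (312,220) and about (387,140), right tin bottom at (385,250). Now I'll grip the middle tin and lift it 150 mm.

```bash
python3 -m inch '0 0 0.008 0; 0 0 0.018 0; 0 0 0.02 0; 0 0 0.016 0; 0 0 0.0075 0' >/dev/null
python3 -m inch '0 0 0 0; 0 0 0 0; 0 0 0 0' | grep -E "force|pos"
python3 -m inch '0 0 0 0; 0 0 0 0; 0 0 0 0; 0 0 0 0; 0 0 0 0' 0.03 60 >/dev/null
python3 -m inch '0 0 0 0; 0 0 0 0; 0 0 0 0; 0 0 0 0; 0 0 0 0' 
python3 -m inch '0 0 -0.004 0; 0 0 -0.008 0; 0 0 -0.012 0; 0 0 -0.014 0; 0 0 -0.014 0' >/dev/null
python3 -m inch '0 0 -0.014 0; 0 0 -0.014 0; 0 0 -0.014 0; 0 0 -0.014 0; 0 0 -0.014 0' >/dev/null
python3 -m inch '0 0 -0.014 0; 0 0 -0.01 0; 0 0 -0.007 0; 0 0 -0.003 0; 0 0 0 0' >/dev/null
python3 -m inch '0 0 0 0; 0 0 0 0; 0 0 0 0; 0 0 0 0; 0 0 0 0' >/dev/null
python3 -m inch '0 0 0 0; 0 0 0 0; 0 0 0 0; 0 0 0 0; 0 0 0 0'
python3 - <<'E'
from h import *; to([.516,.1175,.22])
c=vision.camera("scene"); im=c["color"][:,:,::-1]; cv2.imwrite("pics/s6.png",cv2.resize(im[60:300,140:440],None,fx=2.4,fy=2.4))
E
```

```text
ee_pos: [0.5174, 0.1174, 0.0626]
ft_force: [0.9, 0.1, 0.8]
clock: 23.98
ee_pos: [0.5169, 0.1175, 0.0628]
orientation: [0.592, 0.806, 0.0, 0.0]
ft_force: [-3.2, -0.7, 6.9]
gripper_width: 0.631
clock: 26.07
ee_pos: [0.5167, 0.1176, 0.2179]
orientation: [0.592, 0.806, 0.0, 0.0]
ft_force: [0.8, -0.1, -6.9]
gripper_width: 0.634
t 26.07 pos [0.5167 0.1176 0.2179] xang 1.8745 roll need deg 0.04 shift tool [ 0.0001 -0.0007 -0.0021] F [ 0.78 -0.08 -6.9 ] w 0.634 tilt [ 0. -0. -1.]
```

View pics/s6.png

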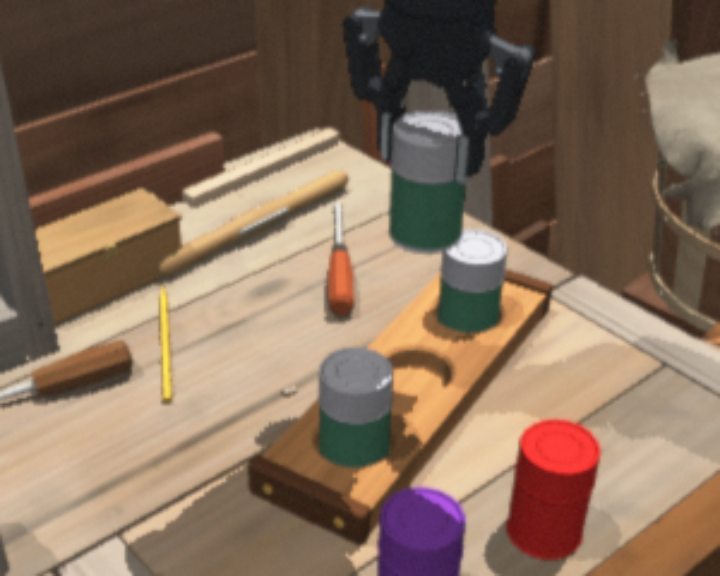

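The middle tin is held upright with its bottom at about (427,243), and its well at (420,365) is empty. The left and right tins are seated, and the screwdriver, awl and pencil are in place. I'll hand it in.

```bash
python3 -c "
from station import env; print(env.close_job())"
```

```text
the job is handed in; nothing more can be done
None
```

I hefted the three tins from left to right, and the middle one is the full tin. The wrist force showed about 1.5 N for the left, 6.9 N for the middle and 2.8 N for the right. Each tin went back into its own well before I took the next.

I then lifted the middle tin again by about 155 mm, which puts its bottom about 16 cm above the bench, and handed in at about 26 s while still holding it. My last reading showed 6.9 N on the wrist, a firm grip and no tilt. The last picture showed the left and right tins standing in their wells and the awl, screwdriver and pencil apparently undisturbed.

When I set the right tin back, the wrist force was higher than for the others (about 10 N). The height matched, and the picture after release showed it seated. No check failed, and the hand-in reports no verdict.

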